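# Set the rolling-mill gap with a feeler gauge

## Task

Set the roll gap of the bench rolling mill to the feeler gauge: take the gauge from its tray, slide its blade flat along the feed table until the tip is well through between the rolls, let go of it there and push the T-handle on top round clockwise (seen from above) until the loosely hung upper roll comes down and rests on the blade. The blade must drag when you tug it, without being pinched tight; if it is still loose, wind down a little more and try again. Then draw the blade straight out under that drag, lay the gauge flat back in its tray, and leave the mill at that setting and the other things on the bench where they are.

Things in the scene. Friction and masses are not known exactly. Their poses are not given: they have to be found in the camera images.
- gauge_grip (a point): Centre (half-way up) of the feeler gauge's dark wooden handle, 70 x 22 x 20 mm (along x, y, z), the place to grasp it, fingers across its 22 mm width (y). The gauge is loose, about 70 to 120 g, and balances about 40 mm ahead of this point. Its x axis points along the blade to the tip, z up. The underside of handle and blade is one flat plane, 10 mm below this point.
- gauge_tip (a point): Tip of the gauge's straight steel blade, 165 mm ahead (x) of gauge_grip and 8 mm below it (mid-thickness of the blade). The blade is 4 mm thick, 14 mm wide, and projects 130 mm from the handle's front end.
- gauge: The whole feeler gauge, 200 mm long; origin under the handle's centre on its flat underside, same axes as gauge_grip.
- tray: Shallow white open tray, fixed, that the gauge starts in and goes back to: 250 x 140 x 14 mm outside, walls and floor 3 mm; origin at the centre of its underside, x along its 250 mm length. A similar, shorter tray with green wax rings stands on the other side of the mill.
- mill: The small bench rolling mill, fixed; origin on the bench right under nip. Axes: x the feed direction, away from the feed table into the mill, y along the rolls, z up. Two side housings stand at |y| = 38 to 68 mm, |x| up to 40 mm, 190 mm tall; a yoke across them, |x| up to 25 mm, spans heights 190 to 210 mm, with gears on it up to 218 mm. The rolls do not turn.
- nip (a point): Middle of the top line of the lower steel roll (44 mm diameter), 110 mm above the bench; axes as mill. The feed table is level with it.
- feed_front (a point): Middle of the front edge of the feed table, on its top face, 165 mm in front (-x) of nip. The table is a flat steel plate, 50 mm wide, 110 mm above the bench, reaching to 24 mm from nip. The gauge, put down on it with its tip through the rolls, lies steady on its own.
- upper_roll: The upper steel roll, 44 mm diameter, 72 mm long; origin at the middle of its lowest line: its height over nip is the roll gap, at first 2 to 5 mm wider than the blade. It hangs loosely: a blade that is too thick for the gap by up to 2.5 mm lifts it against its weight (1.1 kg), felt as about 10 N of drag; beyond that the screws pinch it hard.
- handle_hub (a point): Centre of the T-handle, 245 mm above the bench on a vertical axis over nip: a level round steel bar, 12 mm thick, 152 mm long, pivoted at its middle. Clockwise from above lowers the upper roll by 6 mm a turn. Friction holds it where it is left (2.5 N pushes it at 50 mm out). Free under the bar: 21 mm within 36 mm of the axis, 29 mm beyond. It does not let the nip be felt.
- handle_end (a point): A point on the bar's centre line near one end of the T-handle, 65 mm from handle_hub; goes round with it. The other arm is alike.
- wax_block: Bystander: loose green wax block 90 x 50 x 30 mm; origin at the centre of its underside.
- glue: Bystander: small white bottle, 32 mm diameter, 75 mm tall; origin at the centre of its underside.
- bur_pot: Bystander: steel pot of burs, 44 mm diameter, 70 mm tall; origin at the centre of its underside.
Not all that is in view belongs to the job. What is shaped like the gauge but orange or yellow is not meant.

How it is judged:
By the outcome, as a careful person would: the job done as asked, in the order asked, and still so for the second after the job is handed in, with the robot touching nothing.
It also fails if it takes over 72 s, if anything falls off the work surface, if the arm or the gripper's body presses on something with over 40 N, if the wrist force passes 120 N, or if a joint passes its speed limit or range.

## Robot

A 6-joint arm with a two-finger parallel gripper is mounted at the origin on the work surface. World frame = base frame: x ahead of the robot, y to its left, z up, the work surface at z = 0. Lengths are in m, angles in degrees, forces in N, time in s.
With the tool pointing down it reaches from about 0.3 to 0.75 m from the base axis. Payload 8.5 kg.
Tool frame: the origin (TCP) lies at the very end of the fingers, on their centre line; the grasp point (between the pads) lies robot.grasp_offset behind it (robot.grasp_offset is the distance from the TCP to the grasp point, in m); z points along the fingers, y is the line along which they close (so a half turn about z gives the same grasp; the last joint's range is limited). The gripper opens to 88 mm and grips with 3 to 60 N. Pads are 18 mm wide; open, the fingers measure 123 mm over their backs; the gripper's body (75 mm by 187 mm) begins 45 mm behind the grasp point.
Start: joints at [51.606, 21.807, 74.336, -0, 83.858, -12.336], TCP at [0.242, 0.494, 0.204] pointing down, gripper open.
Joint ranges: [-178.18, 178.18], [-50.72, 133.34], [12.68, 142.11], [-81.47, 261.47], [9.98, 163.14], [-165.26, 165.26]. Speed limits (degrees/s): [136.94, 136.94, 180, 180, 180, 180].

## Interface

Orientations are given as [roll, pitch, yaw] about the fixed x, y, z axes, in that order (R = Rz(yaw) Ry(pitch) Rx(roll)).
In Python, from workcell import robot gives the robot as it stands.
- The arm moves only by the tool step_arm, never from a script. Its argument "rows" is a list that holds one entry, the list of rows, each a list of 7 numbers: the opening, from 0 (shut) to 1 (fully open), then the shift along the world's x, y, z in mm, then the turn, a rotation vector about the world's x, y, z in rad. In form: [[[fingers, dx, dy, dz, rx, ry, rz], ...]]. A call has 1 to 8 rows; each row is the pose to reach, as a shift and turn from the pose commanded when the call began; what a row does not reach only later rows make up. A row lasts 1/8 s, in which the tool goes at most 62.5 mm and 10.7 degrees, less where a joint would pass 70% of its speed; a pose out of reach is approached as far as the arm can. A call with a gripper value outside its range is refused whole. The fingers move at their own pace and stop on an object; "grip_force" is the grip in N (left out, the last holds). Time passes only in rows, so rows that repeat a pose let the fingers close. It gives the time, the measured TCP pose, the force, the opening and the grip force at its end, in the units of the state.
- robot.read_state(): the state, without advancing time (a new reading comes with each control period).
- robot.camera(name): name is "side" or "top" or "wrist"; returns (picture, depth): 420x560x3 uint8, blue, green, red; 420x560 float32, m along the optical axis (not along the pixel's ray), 0 where there is no reading.
- robot.calibration(name): a dict with "K" (3x3 intrinsics, pixels), "k1" (the pictures are not rectified: a ray, as slopes to the right and down, at radius r is drawn at 1 + k1 r^2 times it, then the intrinsics apply), "R" (3x3) and "t" (3): a world point X has camera coordinates R X + t. Camera axes: x right, y down, z forward; pixel columns grow to the right and rows downward; lengths in m; the calibration is good to about 2 mm. A picture is of the moment at which its call begins: read the wrist's pose just before it. calibration takes no time and is no camera call; for the wrist camera it gives the pose at the moment of the call.
- robot.close_job(): hands the job in; it is judged then, once.
The state is a dict: "time_s": time; "q": joint angles; "dq": joint speeds; "joint_efforts": joint torques, N m; "tool_pos": TCP position; "tcp_rot": TCP orientation; "contact_force": force on the tool from outside, world axes, zero at the start; "torque": the same for the moment, N m; "finger_gap": opening from 0.0 (shut) to 1.0 (fully open); "finger_force": force on a finger pad.
Only numpy, scipy, OpenCV 4.12 (cv2) and the standard library are available. Lean on these libraries where they do the work, as an engineer would, in place of code of your own. Each camera call takes 0.05 s, during which the arm holds its last target. There are 200 camera calls.

## Working session

There is one attempt and no reset: what is moved stays moved. The work goes in short steps, Python scripts to look and compute and a tool call to move; the robot and the scene stay as the last step left them, time stands still between calls to the robot, and variables do not carry over. Pictures are saved under pics/ and viewed, at most 10 in all, crops included, and the job is handed in when it is done.

Besides the shell and the picture viewer there is one more tool, called after "Call:" as a command line: name --argument value ..., lists and objects as JSON in quotes. step_arm: Moves the arm, as the interface text tells. Its arguments: {"type":"object","properties":{"rows":{"type":"array","items":{"type":"array","items":{"type":"array","items":{"type":"number"}}}},"grip_force":{"type":"number"}},"required":["rows"]}

```bash
mkdir -p pics; cat > h.py <<'E'
import numpy as np, cv2
from workcell import robot
def world(cam,depth,cal=None):
    c=cal or robot.calibration(cam);K=np.array(c["K"],float);k=c["k1"]
    h,w=depth.shape;u,v=np.meshgrid(np.arange(w),np.arange(h))
    p=cv2.undistortPoints(np.stack([u,v],-1).reshape(-1,1,2).astype(np.float64),K,np.array([k,0,0,0,0.])).reshape(h,w,2)
    X=np.dstack([p[...,0]*depth,p[...,1]*depth,depth])
    return (X-np.array(c["t"]))@np.array(c["R"])
def proj(cam,P,cal=None):
    c=cal or robot.calibration(cam)
    r=cv2.Rodrigues(np.array(c["R"],float))[0]
    return cv2.projectPoints(np.atleast_2d(P).astype(float),r,np.array(c["t"],float),np.array(c["K"],float),np.array([c["k1"],0,0,0,0.]))[0].reshape(-1,2)
E
python3 - <<'E'
from h import *
print(robot.grasp_offset,robot.read_state())
for n in("top","side"):
    p,d=robot.camera(n);cv2.imwrite(f"pics/{n}0.png",p);np.savez(f"{n}0.npz",p=p,d=d)
    c=robot.calibration(n);print(n,c,(-np.array(c["R"]).T@np.array(c["t"])))
E
```

```text
0.0187 {'time_s': 0.0, 'q': array([ 5.16070144e+01,  2.18424925e+01,  7.43838551e+01,  3.24252818e-05,
        8.38578641e+01, -1.23351219e+01]), 'dq': array([-0.00388114,  0.05874901, -0.13842078,  0.03749517,  0.0661319 ,
       -0.00814519]), 'joint_efforts': array([ 2.31515969e-04, -4.37915361e+01, -2.24559152e+01,  7.14062154e-02,
        3.52188642e-02, -7.03037927e-05]), 'tool_pos': array([0.24139431, 0.49383584, 0.20292902]), 'tcp_rot': array([-1.79917739e+02, -1.80215615e-02,  1.53942120e+02]), 'contact_force': array([-0.44940603, -1.01144999, -0.42506035]), 'torque': array([ 0.01087475, -0.03501267, -0.02772681]), 'finger_force': 0.0, 'finger_gap': 1.0017343942758845}
top {'K': array([[458.01243035,   0.        , 271.74756319],
       [  0.        , 458.01243035, 211.48429156],
       [  0.        ,   0.        ,   1.        ]]), 'k1': -0.047546664764921455, 'R': array([[-0.00497394, -0.99995974,  0.00746833],
       [-0.98202149,  0.00347511, -0.18873715],
       [ 0.18870359, -0.00827283, -0.98199924]]), 't': array([-0.08970803,  0.48409739,  1.25464271])} [ 0.23819225 -0.08100726  1.32409532]
side {'K': array([[540.41360053,   0.        , 269.67770401],
       [  0.        , 540.41360053, 206.84694496],
       [  0.        ,   0.        ,   1.        ]]), 'k1': -0.22126699987509718, 'R': array([[-0.99306009, -0.11757673, -0.00271522],
       [-0.05538817,  0.48792884, -0.87112433],
       [ 0.10374878, -0.86492841, -0.49105502]]), 't': array([0.46043301, 0.22658666, 1.3218281 ])} [0.33264981 1.08686473 0.84772565]
```

View pics/top0.png

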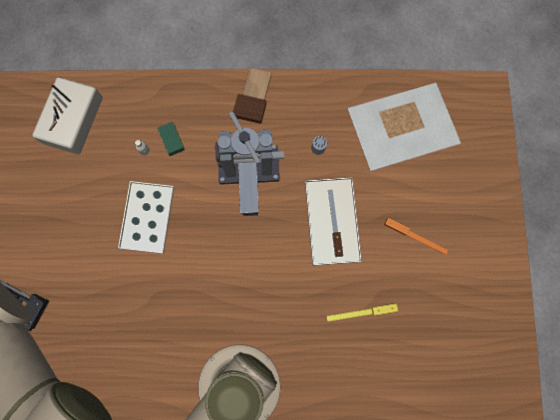

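View pics/side0.png

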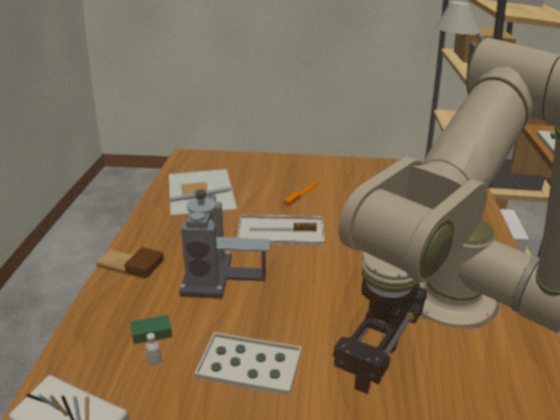

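The top view shows the gauge in the white tray, with its dark handle at (338,244) and blade tip at (331,191). The look-alikes are orange (416,236) and yellow (362,312). Only the dark-handled steel one in the white tray fits the description. The mill is at (249,150), its table front at (249,213), and the T-bar runs from (233,115) to about (258,160).

```bash
python3 - <<'E'
from h import *
z=np.load("top0.npz");p,d=z["p"],z["d"];W=world("top",d);np.save("W.npy",W)
a=cv2.resize(p[170:275,295:370],None,fx=5,fy=5,interpolation=cv2.INTER_CUBIC)
b=cv2.resize(p[100:225,205:300],None,fx=4.2,fy=4.2,interpolation=cv2.INTER_CUBIC)
cv2.imwrite("pics/crop0.png",np.hstack([a,b[:525]]))
g=p.astype(int)
def box(m,name):
    y,x=np.nonzero(m);P=W[y,x];r=cv2.minAreaRect((P[:,:2]*1000).astype(np.float32));print(name,len(y),r,'medz',np.median(P[:,2]))
sub=np.zeros(d.shape,bool);sub[178:266,303:362]=1
box(sub&(g.min(2)>200),"tray white")
s2=np.zeros_like(sub);s2[185:260,322:350]=1
dark=s2&(g.max(2)<120); box(dark,"handle")
bl=s2&(g.max(2)<190)&~dark&(abs(g[...,0]-g[...,2])<60); box(bl,"blade")
s3=np.zeros_like(sub);s3[180:218,235:265]=1
box(s3&(abs(W[...,2]-.11)<.006),"table")
s4=np.zeros_like(sub);s4[100:190,205:300]=1
m=s4&(W[...,2]>.236)&(W[...,2]<.27); box(m,"bar")
y,x=np.nonzero(m);print(np.c_[x,y,(W[y,x]*1000).round()][::6].astype(int).tolist())
m=s4&(abs(W[...,2]-.2)<.02); box(m,"yoke")
E
```

```text
tray white 1898 ((397.6536865234375, -247.75436401367188), (210.99334716796875, 410.3802490234375), 70.93010711669922) medz 0.0024539054225231147
handle 189 ((393.33758544921875, -279.49407958984375), (70.49136352539062, 22.39219093322754), 6.700963973999023) medz 0.021848712162114824
blade 268 ((458.733154296875, -276.5079345703125), (201.68922424316406, 27.39263153076172), 4.992458820343018) medz 0.005743641172395968
table 599 ((515.4974365234375, -27.30154037475586), (92.50629425048828, 50.03447723388672), 2.69799542427063) medz 0.10920582112564532
bar 332 ((634.62255859375, -21.367385864257812), (149.31448364257812, 26.82175636291504), 21.404815673828125) medz 0.2502123556986524
[[230, 111, 701, 13, 248], [229, 113, 694, 15, 253], [230, 114, 692, 13, 252], [231, 115, 691, 10, 248], [232, 116, 686, 8, 252], [233, 117, 684, 5, 251], [234, 118, 682, 3, 249], [235, 119, 678, 0, 252], [236, 120, 677, -2, 248], [237, 121, 673, -5, 251], [234, 123, 670, 3, 248], [236, 124, 667, -2, 248], [237, 125, 664, -5, 250], [238, 126, 659, -8, 253], [239, 127, 658, -10, 250], [240, 128, 655, -13, 
[... 522 characters left out ...]
7, 141, 622, -30, 249], [245, 142, 620, -25, 247], [246, 143, 617, -27, 248], [247, 144, 614, -30, 249], [248, 145, 610, -33, 252], [249, 146, 608, -35, 251], [250, 147, 606, -37, 250], [251, 148, 603, -40, 252], [252, 149, 600, -42, 252], [253, 150, 599, -45, 247], [254, 151, 596, -47, 250], [250, 153, 592, -37, 246], [251, 154, 589, -40, 248], [252, 155, 586, -42, 247], [253, 156, 583, -45, 249], [254, 157, 580, -47, 250], [255, 158, 577, -50, 251], [256, 159, 575, -52, 250], [257, 160, 572, -55, 252], [258, 161, 571, -57, 247], [259, 162, 571, -59, 240]]
yoke 1139 ((633.6429443359375, -20.873146057128906), (80.24037170410156, 137.8924102783203), 2.6775689125061035) medz 0.2142039845371736
```

View pics/crop0.png

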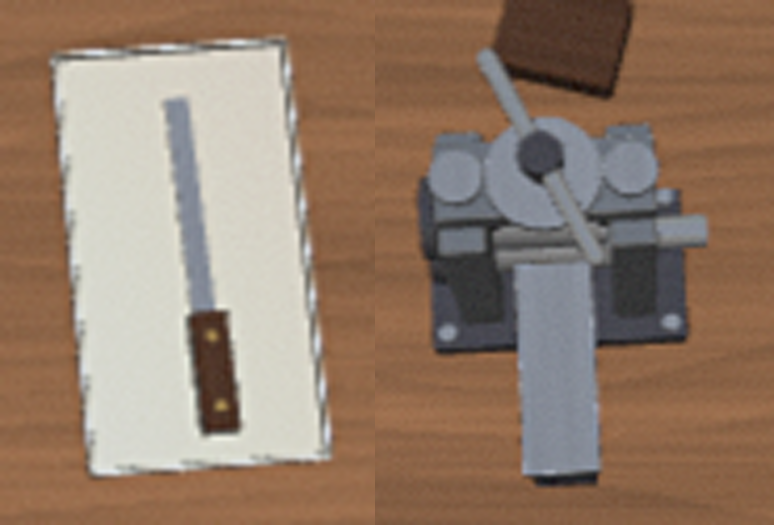

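The crop confirms the dark-wood, steel-bladed gauge in the white tray: handle centre at (338,244), tip at (330,190). Its pose is about (0.393, -0.280), yaw about 6°. The nip and hub are at about (0.634, -0.021), mill yaw about 2.7°, and the bar lies at yaw about 29°. I'm moving above the gauge.

Call:
step_arm --rows '[[[1, 11, -58, 8, 0, 0, 0.04], [1, 22, -116, 16, 0, 0, 0.08], [1, 33, -174, 24, 0, 0, 0.12], [1, 44, -232, 32, 0, 0, 0.16], [1, 55, -290, 40, 0, 0, 0.2], [1, 66, -348, 46, 0, 0, 0.24], [0.8, 77, -406, 46, 0, 0, 0.28], [0.6, 88, -464, 46, 0, 0, 0.32]]]'

```text
time_s: 1.1
tool_pos: [0.3294, 0.0283, 0.2496]
tcp_rot: [180.0, 0.0, 172.4]
contact_force: [1.3, 0.9, 0.6]
finger_gap: 0.799
finger_force: 0.0
```

Call:
step_arm --rows '[[[0.5, 11, -58, 0, 0, 0, 0.04], [0.5, 22, -116, -10, 0, 0, 0.08], [0.5, 33, -174, -20, 0, 0, 0.12], [0.5, 44, -232, -30, 0, 0, 0.16], [0.5, 55, -280, -40, 0, 0, 0.2], [0.5, 64, -309, -46, 0, 0, 0.24], [0.5, 64, -309, -46, 0, 0, 0.25], [0.5, 64, -309, -46, 0, 0, 0.25]]]'

```text
time_s: 2.1
tool_pos: [0.3933, -0.278, 0.2036]
tcp_rot: [180.0, -0.0, -173.4]
contact_force: [-1.6, 0.2, 0.0]
finger_gap: 0.498
finger_force: 0.0
```

```bash
python3 - <<'E'
from h import *
s=robot.read_state();print(s["time_s"],s["tool_pos"],s["tcp_rot"],s["q"],s["finger_gap"])
c=robot.calibration("wrist");p,d=robot.camera("wrist");W=world("wrist",d,c)
cv2.imwrite("pics/w1.png",p);np.savez("w1.npz",p=p,d=d,W=W)
print(-np.array(c["R"]).T@np.array(c["t"]),np.array(c["R"]).round(2))
g=p.astype(int);dark=(g.max(2)<120)&(W[...,2]>.015)&(W[...,2]<.03)&(abs(W[...,0]-.393)<.07)&(abs(W[...,1]+.28)<.06)
y,x=np.nonzero(dark);P=W[y,x];print(len(y),cv2.minAreaRect((P[:,:2]*1000).astype(np.float32)),np.median(P[:,2]),x.min(),x.max(),y.min(),y.max())
W0=np.load("W.npy");print(W0[190,330],W0[194,331],W0[192,330])
E
```

```text
2.1 [ 0.39333371 -0.27795112  0.20359554] [ 1.79965343e+02 -1.49887498e-02 -1.73403340e+02] [-4.93719246e+01  1.49528347e+01  8.46617153e+01  7.07285885e-03
  8.04225601e+01 -1.45969759e+02] 0.49765854988519037
[ 0.32832178 -0.2867575   0.38565481] [[-0.12  0.99 -0.  ]
 [ 0.96  0.11  0.26]
 [ 0.25  0.03 -0.97]]
1323 ((392.02996826171875, -282.62481689453125), (69.0082778930664, 21.548810958862305), 6.02771520614624) 0.02377653685483017 264 285 146 212
[ 0.55530948 -0.26480794  0.00757014] [ 0.54325296 -0.26746943  0.00715894] [ 0.54938069 -0.26471589  0.00694236]
```

View pics/w1.png

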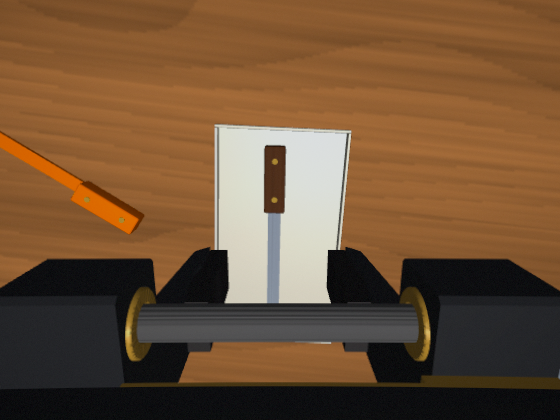

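The wrist view shows the dark handle at (275,179) in the tray between the fingers, and the orange decoy off to the left. I'm descending to grasp it.

Call:
step_arm --rows '[[[0.5, -1, -3, -50, 0, 0, -0.01], [0.5, -1, -3, -100, 0, 0, -0.01], [0.5, -1, -3, -145, 0, 0, -0.01], [0.5, -1, -3, -175, 0, 0, -0.01], [0.5, -1, -3, -190, 0, 0, -0.01], [0.5, -1, -3, -197, 0, 0, -0.01], [0.2, -1, -3, -197, 0, 0, -0.01], [0.2, -1, -3, -197, 0, 0, -0.01]]]' --grip_force 35

```text
time_s: 3.15
tool_pos: [0.3929, -0.2821, 0.0074]
tcp_rot: [-179.9, 0.0, -174.0]
contact_force: [1.3, 0.5, -0.2]
finger_gap: 0.298
finger_force: 0.0
```

Call:
step_arm --rows '[[[0.2, 0, 0, 0, 0, 0, 0], [0.2, 0, 0, 0, 0, 0, 0], [0.2, 0, 0, 0, 0, 0, 0]]]'

```text
time_s: 3.52
tool_pos: [0.3926, -0.282, 0.0067]
tcp_rot: [-180.0, 0.0, -174.0]
contact_force: [-1.0, -1.1, -1.0]
finger_gap: 0.201
finger_force: 0.0
```

Call:
step_arm --rows '[[[0.0, 0, 0, 0, 0, 0, 0], [0.0, 0, 0, 0, 0, 0, 0], [0.0, 0, 0, 0, 0, 0, 0]]]' --grip_force 35

```text
time_s: 3.9
tool_pos: [0.3926, -0.2819, 0.0065]
tcp_rot: [180.0, -0.0, -174.0]
contact_force: [0.6, -0.7, -0.3]
finger_gap: 0.004
finger_force: 0.0
```

```bash
python3 - <<'E'
from h import *
s=robot.read_state();print(s["time_s"],s["tool_pos"],s["tcp_rot"],s["finger_gap"],s["finger_force"])
p,d=robot.camera("wrist");q,_=robot.camera("top")
cv2.imwrite("pics/w2.png",np.hstack([cv2.resize(p,(480,360)),cv2.resize(q[170:275,295:370],(257,360))]))
E
```

```text
3.9 [ 0.39257207 -0.28190909  0.0065336 ] [ 1.79998178e+02 -2.67776272e-03 -1.73971074e+02] 0.003848893185908375 0.0
```

View pics/w2.png

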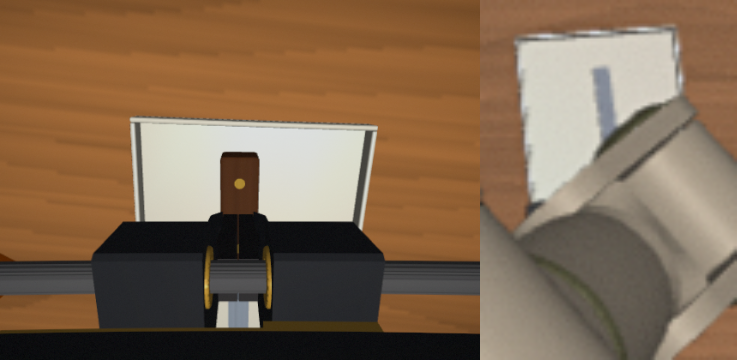

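The wrist view shows the fingers shut, apparently above the handle at (240,185) rather than around it. I'm checking heights by depth.

```bash
python3 - <<'E'
from h import *
c=robot.calibration("wrist");p,d=robot.camera("wrist");W=world("wrist",d,c)
s=robot.read_state();print(s["tool_pos"],-np.array(c["R"]).T@np.array(c["t"]))
for v in range(175,390,8): print(v,p[v,280],d[v,280].round(3),(W[v,280]*1000).round(1), (W[v,262]*1000).round(1))
print(proj("wrist",s["tool_pos"],c))
E
```

```text
[ 0.39257935 -0.28190147  0.00651633] [ 0.32745048 -0.28997651  0.18857799]
175 [218 221 220] 0.187 [ 357.1 -285.6    3.4] [ 357.9 -295.     4.8]
183 [17 28 51] 0.168 [ 357.8 -285.6   22.6] [ 358.7 -294.1   22.6]
191 [28 48 80] 0.169 [ 361.6 -285.2   23.1] [ 362.2 -293.7   24.7]
199 [25 47 78] 0.17 [ 365.5 -284.8   22.9] [ 366.2 -293.4   24. ]
207 [29 53 83] 0.169 [ 369.  -284.4   24.5] [ 370.1 -293.    24.1]
215 [ 53 137 172] 0.171 [ 373.2 -284.    23.9] [ 374.  -292.6   24.1]
223 [27 46 79] 0.172 [ 377.1 -283.6   24. ] [ 378.2 -292.3   23.6]
231 [30 48 80] 0.173 [ 381.1 -283.1   24.2] [ 382.3 -291.9   23.6]
239 [29 47 79] 0.174 [ 385.2 -282.7   24.2] [ 386.2 -291.5   24.2]
247 [29 47 79] 0.176 [ 389.6 -282.2   23.6] [ 390.3 -291.1   24.2]
255 [13 13 13] 0.15 [ 384.  -283.    48.1] [ 384.6 -290.6   48.5]
263 [12 10 10] 0.14 [ 383.1 -283.1   58.5] [ 384.6 -290.2   57. ]
271 [11  8 12] 0.135 [ 383.9 -283.1   64.3] [ 385.  -289.9   63.6]
279 [12 12 13] 0.135 [ 386.8 -282.8   65.1] [ 384.8 -289.6   70.7]
287 [8 8 6] 0.136 [ 390.3 -282.4   64.8] [ 384.6 -289.3   77.2]
295 [17 13 15] 0.115 [ 383.3 -283.3   84.2] [ 384.6 -289.1   82.8]
303 [36 35 36] 0.078 [ 366.7 -285.3  118.8] [ 367.  -289.2  118.9]
311 [52 52 52] 0.075 [ 366.8 -285.3  121.8] [ 367.1 -289.1  122.1]
319 [60 59 59] 0.074 [ 368.1 -285.2  122.8] [ 327.5 -290.   188.6]
327 [85 84 84] 0.073 [ 369.1 -285.1  124.1] [ 369.5 -288.7  124.2]
335 [83 82 83] 0.073 [ 370.6 -284.9  124.6] [ 371.5 -288.6  123.9]
343 [49 49 51] 0.117 [ 399.  -281.6   86.9] [ 400.  -287.5   86.5]
351 [97 91 86] 0.117 [ 401.9 -281.3   87. ] [ 401.8 -287.2   88. ]
359 [152 139 130] 0.21 [ 465.  -274.     8.3] [ 469.6 -284.4    3.8]
367 [153 141 130] 0.212 [ 470.8 -273.3    7.8] [ 475.2 -283.8    3.8]
375 [152 140 130] 0.213 [ 476.  -272.8    8.3] [ 481.  -283.3    3.6]
383 [22 54 71] 0.067 [ 375.6 -284.4  132.2] [ 375.8 -287.8  132.4]
[[279.78277177 240.9516067 ]]
```

```bash
python3 - <<'E'
from h import *
z=np.load("w1.npz");W=z["W"];p=z["p"]
for r in (210,225,345): print("w1 col",r,[(v,(W[v,r]*1000).round().astype(int).tolist()) for v in range(240,352,10)])
for n in("side","top"):
    p,d=robot.camera(n);W=world(n,d)
    m=(abs(W[...,0]-.39)<.06)&(abs(W[...,1]+.28)<.09)&(W[...,2]>.028)&(W[...,2]<.2)&(d>0)
    y,x=np.nonzero(m);print(n,len(y))
    if len(y):
        i=np.argsort(W[y,x,2])[:200:8];print(np.c_[x,y,(W[y,x]*1000).round()][i].astype(int).tolist())
    if n=="side":
        u,v=proj("side",[.39,-.28,.05])[0].astype(int);print(u,v)
        a=p[max(v-70,0):v+70,max(u-90,0):u+90];cv2.imwrite("pics/s2.png",cv2.resize(a,None,fx=4,fy=4))
E
```

```text
w1 col 210 [(240, [474, -348, 1]), (250, [389, -310, 239]), (260, [388, -308, 251]), (270, [388, -306, 260]), (280, [387, -304, 270]), (290, [387, -303, 278]), (300, [389, -302, 281]), (310, [369, -296, 320]), (320, [370, -296, 320]), (330, [372, -296, 321]), (340, [376, -296, 320]), (350, [406, -300, 283])]
w1 col 225 [(240, [471, -330, 4]), (250, [387, -303, 241]), (260, [389, -302, 248]), (270, [393, -301, 249]), (280, [397, -301, 249]), (290, [401, -300, 250]), (300, [404, -300, 252]), (310, [368, -293, 321]), (320, [370, -293, 321]), (330, [373, -293, 320]), (340, [375, -292, 321]), (350, [617, -319, 0])]
w1 col 345 [(240, [456, -194, 1]), (250, [381, -251, 239]), (260, [381, -253, 252]), (270, [382, -255, 260]), (280, [381, -257, 271]), (290, [383, -257, 275]), (300, [383, -258, 281]), (310, [366, -268, 319]), (320, [367, -268, 321]), (330, [369, -268, 321]), (340, [372, -267, 320]), (350, [400, -256, 284])]
side 929
[[301, 216, 405, -295, 38], [308, 219, 383, -267, 45], [303, 217, 398, -270, 50], [307, 216, 386, -270, 54], [302, 215, 401, -267, 58], [303, 215, 398, -263, 61], [302, 213, 397, -200, 104], [315, 186, 369, -362, 106], [301, 213, 400, -194, 107], [316, 213, 359, -196, 108], [298, 212, 408, -194, 109], [295, 212, 416, -192, 110], [301, 211, 400, -198, 111], [297, 210, 412, -201, 111], [300, 211, 403, -195, 112], [309, 210, 379, -201, 113], [295, 183, 429, -358, 114], [300, 210, 403, -196, 115], [306, 210, 387, -196, 116], [313, 209, 368, -201, 118], [295, 182, 429, -356, 119], [299, 208, 406, -199, 119], [319, 209, 351, -198, 120], [296, 209, 414, -190, 121], [315, 208, 362, -201, 121]]
305 215
top 17
[[377, 225, 428, -367, 144], [378, 225, 427, -368, 147], [378, 224, 429, -367, 155]]
```

View pics/s2.png

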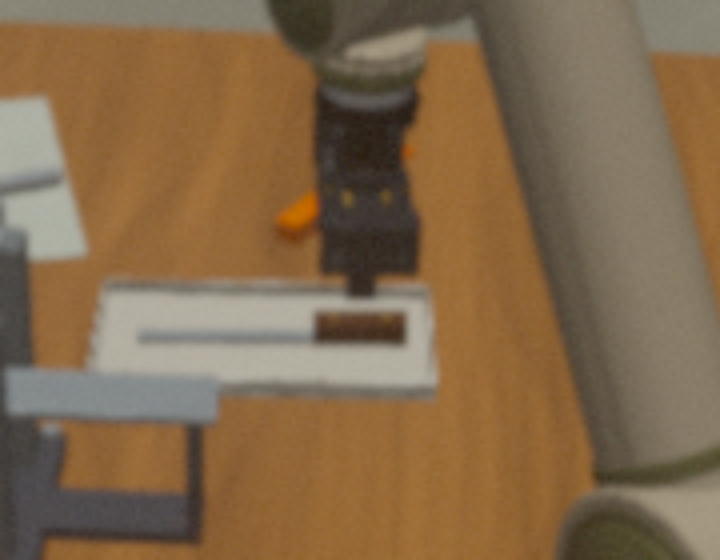

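The side crop shows the shut fingertips about 20 mm above the handle, so the real fingertips end about 35 mm short of the reported TCP. I'll work with true tip = reported z + 35 mm. Opening up, then going lower.

Call:
step_arm --rows '[[[0.5, 0, 0, 0, 0, 0, 0], [0.5, 0, 0, 0, 0, 0, 0], [0.5, 0, 0, 0, 0, 0, 0], [0.5, 0, 0, -10, 0, 0, 0], [0.5, 0, 0, -20, 0, 0, 0], [0.5, 0, 0, -26, 0, 0, 0], [0.5, 0, 0, -30, 0, 0, 0], [0.5, 0, 0, -31, 0, 0, 0]]]'

```text
time_s: 5.15
tool_pos: [0.3925, -0.2819, -0.0247]
tcp_rot: [180.0, -0.0, -174.0]
contact_force: [0.1, -0.6, 0.2]
finger_gap: 0.497
finger_force: 0.0
```

Call:
step_arm --rows '[[[0.0, 0, 0, 0, 0, 0, 0], [0.0, 0, 0, 0, 0, 0, 0], [0.0, 0, 0, 0, 0, 0, 0], [0.0, 0, 0, 0, 0, 0, 0]]]' --grip_force 35

```text
time_s: 5.65
tool_pos: [0.3927, -0.282, -0.0242]
tcp_rot: [-180.0, 0.0, -174.0]
contact_force: [-0.4, 0.8, 2.5]
finger_gap: 0.24
finger_force: 35.0
```

Call:
step_arm --rows '[[[0, 0, 0, 30, 0, 0, 0], [0, 0, 0, 80, 0, 0, 0], [0, 0, 20, 130, 0, 0, -0.02], [0, 2, 70, 150, 0, 0, -0.04], [0, 4, 125, 150, 0, 0, -0.058], [0, 5, 180, 150, 0, 0, -0.058], [0, 6.5, 230, 150, 0, 0, -0.058], [0, 6.5, 249.5, 150, 0, 0, -0.058]]]'

```text
time_s: 6.65
tool_pos: [0.3984, -0.0301, 0.1256]
tcp_rot: [180.0, -0.0, -177.2]
contact_force: [-0.1, -1.3, -1.0]
finger_gap: 0.243
finger_force: 35.0
```

Call:
step_arm --rows '[[[0, 0, 0, 0, 0, 0, 0], [0, 0, 0, -20, 0, 0, 0], [0, 0, 0, -32, 0, 0, 0], [0, 0, 0, -38, 0, 0, 0], [0, 0, 0, -38, 0, 0, 0], [0, 0, 0, -38, 0, 0, 0]]]'

```text
time_s: 7.4
tool_pos: [0.3994, -0.0328, 0.0879]
tcp_rot: [-180.0, 0.0, -177.3]
contact_force: [0.2, 0.0, -1.7]
finger_gap: 0.248
finger_force: 35.0
```

```bash
python3 - <<'E'
from h import *
s=robot.read_state();print(s["time_s"],s["tool_pos"],s["tcp_rot"],s["contact_force"],s["torque"],s["q"])
ims=[]
p,d=robot.camera("side");u,v=proj("side",[.55,-.03,.14])[0].astype(int);print(u,v)
a=cv2.resize(p[v-55:v+55,u-70:u+70],(700,550),interpolation=cv2.INTER_CUBIC);cv2.imwrite("pics/s3.png",a)
q,d=robot.camera("top");W=world("top",d);np.savez("t3.npz",p=q,d=d)
g=q.astype(int)
# blade: points above table z>.112
m=(W[...,2]>.1125)&(W[...,2]<.13)&(W[...,0]>.44)&(W[...,0]<.6)&(abs(W[...,1]+.03)<.03)
print(m.sum())
E
```

```text
7.4 [ 0.3993566  -0.03277932  0.08789868] [-1.79979208e+02  3.67439846e-02 -1.77312989e+02] [ 0.16426017  0.0074887  -1.72250964] [ 0.05967848  0.05714817 -0.02584794] [-2.17414132e+01  1.53185618e+01  1.07084156e+02 -4.42530779e-03
  5.75552292e+01 -1.14426045e+02]
236 230
193
```

View pics/s3.png

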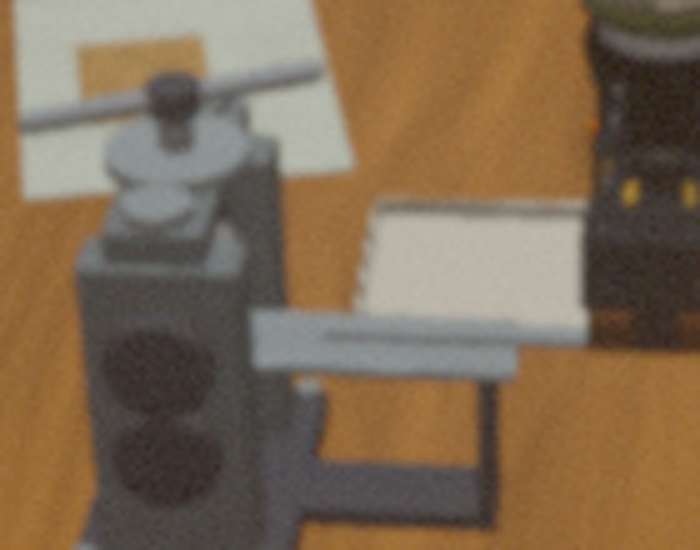

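The side view shows the gauge held level over the feed table, blade tip at (325,335), in front of the rolls. I'm lowering it gently to feel the table.

Call:
step_arm --rows '[[[0, 0, 0, -2, 0, 0, 0], [0, 0, 0, -3, 0, 0, 0], [0, 0, 0, -4, 0, 0, 0], [0, 0, 0, -4, 0, 0, 0]]]'

```text
time_s: 8.0
tool_pos: [0.3991, -0.0324, 0.0835]
tcp_rot: [180.0, -0.0, -177.3]
contact_force: [-0.6, -0.4, -0.6]
finger_gap: 0.243
finger_force: 35.0
```

Call:
step_arm --rows '[[[0, 0, 0, -1, 0, 0, 0], [0, 0, 0, -1, 0, 0, 0], [0, 0, 0, -1, 0, 0, 0]]]'

```text
time_s: 8.38
tool_pos: [0.3991, -0.0325, 0.0826]
tcp_rot: [-180.0, 0.0, -177.3]
contact_force: [-0.4, -0.7, 0.3]
finger_gap: 0.249
finger_force: 35.0
```

```bash
python3 - <<'E'
from h import *
z=np.load("t3.npz");W=world("top",z["d"])
m=(W[...,2]>.1125)&(W[...,2]<.125)&(W[...,0]>.45)&(W[...,0]<.6)&(abs(W[...,1]+.03)<.03)
P=W[m]*1000;print(cv2.minAreaRect(P[:,:2].astype(np.float32)),cv2.fitLine(P[:,:2].astype(np.float32),2,0,.01,.01).ravel(),np.polyfit(P[:,0]-400,P[:,2],1),P[:,0].max())
t=(abs(W[...,2]-.109)<.003)&(W[...,0]>.46)&(W[...,0]<.6)&(abs(W[...,1]+.03)<.03);P=W[t]*1000;print(np.polyfit(P[:,0]-400,P[:,2],1))
E
```

```text
((548.5303955078125, -26.78700828552246), (100.07898712158203, 48.8338508605957), 0.49414679408073425) [ 9.93801773e-01  1.11166954e-01  5.40018372e+02 -2.60683975e+01] [-3.9511319e-02  1.2242504e+02] 598.3574610425947
[-7.18811909e-03  1.10384399e+02]
```

Call:
step_arm --rows '[[[0, 10, 0.5, 0, 0, 0, 0], [0, 20, 1, 0, 0, 0, 0], [0, 30, 1.5, 0, 0, 0, 0], [0, 40, 2, 0, 0, 0, 0], [0, 50, 2.4, 0, 0, 0, 0], [0, 60, 2.8, 0, 0, 0, 0], [0, 66, 3.1, 0, 0, 0, 0], [0, 70, 3.3, 0, 0, 0, 0]]]'

```text
time_s: 9.38
tool_pos: [0.4694, -0.0291, 0.0827]
tcp_rot: [-180.0, -0.0, -177.3]
contact_force: [-4.2, -0.1, 6.8]
finger_gap: 0.249
finger_force: 35.0
```

Call:
step_arm --rows '[[[0, 8, 0.4, 0, 0, 0, 0], [0, 16, 0.8, 0, 0, 0, 0], [0, 24, 1.1, 0, 0, 0, 0], [0, 32, 1.5, 0, 0, 0, 0], [0, 40, 1.9, 0, 0, 0, 0], [0, 40, 1.9, 0, 0, 0, 0]]]'

```text
time_s: 10.12
tool_pos: [0.5104, -0.0273, 0.0827]
tcp_rot: [-180.0, 0.1, -177.3]
contact_force: [2.6, -0.0, 2.2]
finger_gap: 0.242
finger_force: 35.0
```

```bash
python3 - <<'E'
from h import *
s=robot.read_state();print(s["time_s"],s["tool_pos"],s["contact_force"],s["torque"])
p,d=robot.camera("side");u,v=proj("side",[.55,-.03,.14])[0].astype(int)
q,d=robot.camera("top");np.savez("t4.npz",p=q,d=d)
a=cv2.resize(p[v-55:v+55,u-50:u+30],(400,550),interpolation=cv2.INTER_CUBIC);b=cv2.resize(q[115:225,215:285],(350,550),interpolation=cv2.INTER_CUBIC)
cv2.imwrite("pics/s4.png",np.hstack([a,b]))
E
```

```text
10.125 [ 0.51038587 -0.02727558  0.08272079] [ 2.62021003 -0.04842262  2.20361082] [ 0.05020736 -0.28511254  0.01409744]
```

View pics/s4.png

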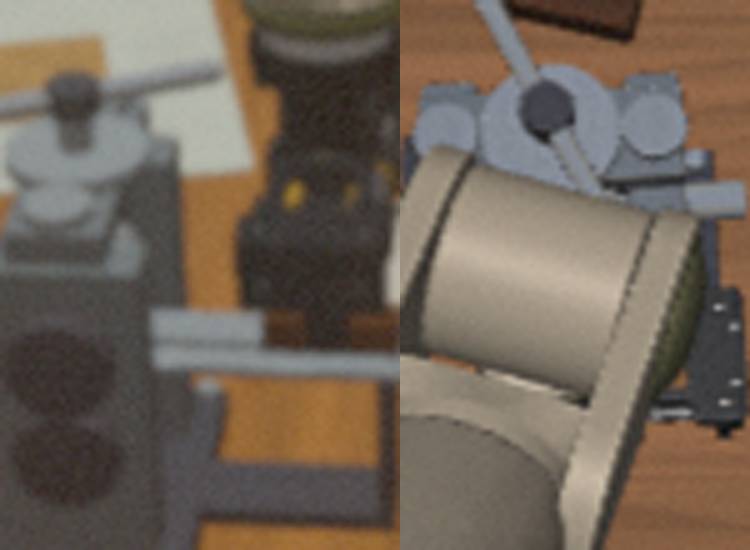

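The blade lies flat on the table with the handle's front at (265,325), fully through the nip (tip about 41 mm past it). I'm releasing it and going to the T-handle.

Call:
step_arm --rows '[[[0.5, 0, 0, 0, 0, 0, 0], [0.5, 0, 0, 0, 0, 0, 0], [0.5, 0, 0, 0, 0, 0, 0], [0.5, 0, 0, 30, 0, 0, 0], [0.5, 0, 0, 80, 0, 0, 0], [0.3, 0, 0, 130, 0, 0, 0], [0, 0, 0, 178, 0, 0, 0], [0, 0, 0, 178, 0, 0, 0]]]'

```text
time_s: 11.22
tool_pos: [0.5101, -0.0275, 0.2637]
tcp_rot: [-179.9, 0.4, -177.3]
contact_force: [0.7, -0.5, -1.1]
finger_gap: 0.185
finger_force: 0.0
```

Call:
step_arm --rows '[[[0, 40, -16, 0, 0, 0, 0], [0, 80, -33, 0, 0, 0, 0], [0, 119, -50, 0, 0, 0, 0], [0, 119, -50, 0, 0, 0, 0], [0, 119, -50, -30, 0, 0, 0], [0, 119, -50, -55, 0, 0, 0], [0, 119, -50, -70, 0, 0, 0], [0, 119, -50, -70, 0, 0, 0]]]'

```text
time_s: 12.22
tool_pos: [0.6274, -0.0769, 0.1898]
tcp_rot: [180.0, -0.1, -177.3]
contact_force: [0.1, 0.1, 0.8]
finger_gap: 0.007
finger_force: 0.0
```

```bash
python3 - <<'E'
from h import *
s=robot.read_state();print(s["time_s"],s["tool_pos"],s["contact_force"],s["q"])
for n in ("side","top"):
    p,d=robot.camera(n);np.savez(n+"5.npz",p=p,d=d);W=world(n,d)
    t=s["tool_pos"]
    m=(abs(W[...,0]-t[0])<.025)&(abs(W[...,1]-t[1])<.03)&(W[...,2]>.222)&(W[...,2]<.29)
    P=W[m]*1000
    if len(P): print(n,len(P),P.min(0),P.max(0),np.percentile(P,[2,10],0))
E
```

```text
12.225 [ 0.627368   -0.07690871  0.18975278] [0.12837442 0.07524355 0.80893245] [-1.77027787e+01  3.08059385e+01  6.13944236e+01  5.55260175e-04
  8.79214235e+01 -1.10413293e+02]
side 64 [617.35863981 -90.25417713 225.70696105] [638.86009426 -54.42115955 253.45200278] [[617.68735028 -89.42081264 227.78545676]
 [618.54174086 -81.59704957 234.79679678]]
```

Call:
step_arm --rows '[[[0, -14, 3, 0, 0, 0, 0], [0, -25, 8, 0, 0, 0, 0], [0, -34, 15.5, 0, 0, 0, 0], [0, -41.5, 24.5, 0, 0, 0, 0], [0, -47, 35, 0, 0, 0, 0], [0, -50, 46, 0, 0, 0, 0], [0, -51, 58, 0, 0, 0, 0], [0, -49.5, 69.5, 0, 0, 0, 0]]]'

```text
time_s: 13.32
tool_pos: [0.5784, -0.0069, 0.1904]
tcp_rot: [180.0, -0.0, -177.3]
contact_force: [-0.5, -2.5, 0.1]
finger_gap: 0.002
finger_force: 1.2
```

Call:
step_arm --rows '[[[0, 4, 11, 0, 0, 0, 0], [0, 10, 21, 0, 0, 0, 0], [0, 18.5, 29.5, 0, 0, 0, 0], [0, 28, 36, 0, 0, 0, 0], [0, 39, 40.5, 0, 0, 0, 0], [0, 50.5, 42.5, 0, 0, 0, 0], [0, 62, 42, 0, 0, 0, 0], [0, 73.5, 39, 0, 0, 0, 0]]]'

```text
time_s: 14.32
tool_pos: [0.6525, 0.0318, 0.1902]
tcp_rot: [179.9, -0.1, -177.3]
contact_force: [-3.1, 0.3, -0.2]
finger_gap: 0.007
finger_force: 1.4
```

Call:
step_arm --rows '[[[0, 10.5, -5, 0, 0, 0, 0], [0, 20, -12, 0, 0, 0, 0], [0, 27, -21, 0, 0, 0, 0], [0, 32, -29, 0, 0, 0, 0], [0, 34, -36, 0, 0, 0, 0], [0, 35, -40, 0, 0, 0, 0], [0, 35, -40, 0, 0, 0, 0]]]'

```text
time_s: 15.2
tool_pos: [0.6872, -0.0092, 0.1907]
tcp_rot: [-180.0, 0.0, -177.3]
contact_force: [-0.1, -0.3, -0.3]
finger_gap: 0.004
finger_force: 0.2
```

```bash
cat > bar.py <<'E'
from h import *
s=robot.read_state();print(s["time_s"],s["tool_pos"],s["contact_force"])
H=np.array([634.3,-21.2])
for n in ("side","top"):
    p,d=robot.camera(n);W=world(n,d)*1000;g=p.astype(int)
    r=np.hypot(W[...,0]-H[0],W[...,1]-H[1])
    m=(r>22)&(r<80)&(W[...,2]>234)&(W[...,2]<262)&(g.min(2)>75)
    P=W[m];print(n,len(P))
    if len(P)>5:
        a=np.degrees(np.arctan2(P[:,1]-H[1],P[:,0]-H[0]));h=np.histogram(a,36,(-180,180))[0]
        print({int(-180+10*i):int(v) for i,v in enumerate(h) if v})
        for b in (a[np.abs((a-a0+180)%360-180)<20] for a0 in [(-180+10*np.argmax(h)+5)]): print("dominant",np.median(b))
E
python3 bar.py
```

```text
15.2 [ 0.68724492 -0.00922367  0.19066436] [-0.14136301 -0.30899323 -0.34008813]
side 155
{-30: 1, -20: 7, -10: 25, 0: 7, 20: 5, 150: 13, 160: 79, 170: 18}
dominant 165.6802782095656
top 67
{-180: 3, 160: 10, 170: 54}
dominant 172.7511171334311
```

Call:
step_arm --rows '[[[0, 2, -6, 0, 0, 0, 0], [0, 3, -12, 0, 0, 0, 0], [0, 3, -17, 0, 0, 0, 0], [0, 2.5, -21.5, 0, 0, 0, 0], [0, 2.5, -21.5, 0, 0, 0, 0], [0, 3, -12, 0, 0, 0, 0], [0, 3, -12, 40, 0, 0, 0], [0, 3, -12, 75, 0, 0, 0]]]'

```text
time_s: 16.3
tool_pos: [0.6901, -0.0202, 0.2669]
tcp_rot: [-180.0, 0.0, -177.3]
contact_force: [0.6, 0.3, 0.0]
finger_gap: 0.006
finger_force: 0.0
```

Call:
step_arm --rows '[[[0, -50, 0, 0, 0, 0, 0], [0, -105, -2, 0, 0, 0, 0], [0.3, -160, -4, 0, 0, 0, 0], [0.5, -179.5, -6, 0, 0, 0, 0], [0.5, -179.5, -6, 0, 0, 0, 0]]]'

```text
time_s: 16.92
tool_pos: [0.5101, -0.0265, 0.2664]
tcp_rot: [-180.0, 0.1, -177.3]
contact_force: [0.1, -0.1, 1.0]
finger_gap: 0.323
finger_force: 0.0
```

```bash
cat > bar2.py <<'E'
from h import *
s=robot.read_state();print(s["time_s"],s["tool_pos"],s["contact_force"])
def fit(p,d,n):
    W=world(n,d)*1000
    H=np.array([634.3,-21.2]);r=np.hypot(W[...,0]-H[0],W[...,1]-H[1])
    m=(r>26)&(r<78)&(W[...,2]>234)&(W[...,2]<262)&(p.max(2)>70)
    P=W[m][:,:2]-H
    if len(P)<20: print(n,len(P));return
    l=cv2.fitLine(P.astype(np.float32),cv2.DIST_HUBER,0,.01,.01).ravel();a=np.degrees(np.arctan2(l[1],l[0]));print(n,len(P),a,l)
for n in ("top","side"):
    z=np.load(n+"0.npz");fit(z["p"],z["d"],n)
    p,d=robot.camera(n);np.savez(n+"6.npz",p=p,d=d);fit(p,d,n)
q=np.load("top6.npz")["p"];cv2.imwrite("pics/bar.png",cv2.resize(q[100:225,205:300],None,fx=4,fy=4,interpolation=cv2.INTER_CUBIC))
E
python3 bar2.py
```

```text
16.925 [ 0.51005275 -0.02647166  0.26644475] [ 0.09751226 -0.08930837  1.03905249]
top 188 28.003275 [ 0.88292074  0.46952206 -2.6657805  -1.3770638 ]
top 53 -35.558773 [  0.8135194  -0.5815377  49.529514  -33.52739  ]
side 200 27.99095 [ 0.8830217   0.46933213 -0.3166031   4.2890716 ]
side 158 -33.284252 [ 0.83595824 -0.5487931  -8.135619    8.537491  ]
```

View pics/bar.png

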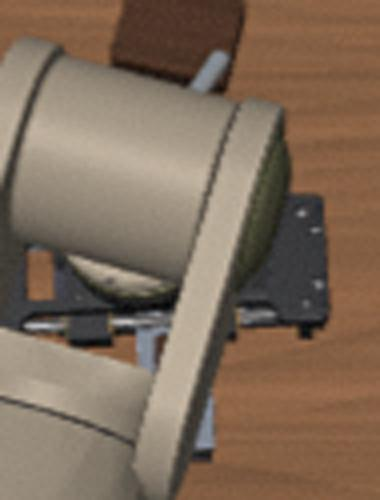

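The crop shows the bar's far end at (210,75), i.e. yaw about -35°. That is about 243° turned, or about 4.0 mm down. I'm going back to the gauge for the tug.

Call:
step_arm --rows '[[[0.5, 0, -0.8, -30, 0, 0, 0], [0.5, 0, -0.8, -85, 0, 0, 0], [0.5, 0, -0.8, -135, 0, 0, 0], [0.5, 0, -0.8, -165, 0, 0, 0], [0.5, 0, -0.8, -178, 0, 0, 0], [0.5, 0, -0.8, -183, 0, 0, 0], [0.5, 0, -0.8, -183, 0, 0, 0]]]'

```text
time_s: 17.9
tool_pos: [0.5113, -0.0276, 0.0831]
tcp_rot: [-180.0, 0.1, -177.3]
contact_force: [0.1, 1.2, 0.3]
finger_gap: 0.499
finger_force: 0.0
```

Call:
step_arm --rows '[[[0.0, 0, 0, 0, 0, 0, 0], [0.0, 0, 0, 0, 0, 0, 0], [0.0, 0, 0, 0, 0, 0, 0], [0, 0, 0, 0, 0, 0, 0]]]' --grip_force 40

```text
time_s: 18.4
tool_pos: [0.5108, -0.0276, 0.0829]
tcp_rot: [-180.0, 0.0, -177.3]
contact_force: [0.1, 0.9, 1.9]
finger_gap: 0.248
finger_force: 40.0
```

Call:
step_arm --rows '[[[0, -1.5, -0.1, 0, 0, 0, 0], [0, -3, -0.2, 0, 0, 0, 0], [0, -4.5, -0.2, 0, 0, 0, 0], [0, -6, -0.3, 0, 0, 0, 0]]]'

```text
time_s: 18.9
tool_pos: [0.5073, -0.0282, 0.0832]
tcp_rot: [-179.9, 0.4, -177.3]
contact_force: [11.2, 0.1, -2.2]
finger_gap: 0.251
finger_force: 40.0
```

The tug gives 11 N of drag, close to the 10 N of the resting roll. I'm drawing the blade straight out and watching the force.

Call:
step_arm --rows '[[[0, -5, -0.2, 0, 0, 0, 0], [0, -10, -0.5, 0, 0, 0, 0], [0, -15, -0.7, 0, 0, 0, 0], [0, -20, -0.9, 0, 0, 0, 0]]]'

```text
time_s: 19.4
tool_pos: [0.4873, -0.0293, 0.0833]
tcp_rot: [-179.9, 0.4, -177.3]
contact_force: [11.2, 0.1, -1.1]
finger_gap: 0.242
finger_force: 40.0
```

Steady 11 N while sliding, so it drags without being pinched. Continuing out.

Call:
step_arm --rows '[[[0, -8, -0.4, 0, 0, 0, 0], [0, -16, -0.8, 0, 0, 0, 0], [0, -24, -1.1, 0, 0, 0, 0], [0, -32, -1.5, 0, 0, 0, 0], [0, -40, -1.9, 0, 0, 0, 0], [0, -50, -2.4, 0, 0, 0, 0], [0, -60, -2.8, 0, 0, 0, 0], [0, -70, -3.3, 0, 0, 0, 0]]]'

```text
time_s: 20.4
tool_pos: [0.4138, -0.032, 0.0825]
tcp_rot: [180.0, -0.0, -177.3]
contact_force: [0.8, 0.5, 1.4]
finger_gap: 0.244
finger_force: 40.0
```

Call:
step_arm --rows '[[[0, -12, -0.5, 0, 0, 0, 0], [0, -20, -0.9, 0, 0, 0, 0], [0, -20, -0.9, 15, 0, 0, 0], [0, -20, -0.9, 45, 0, 0, 0], [0, -20, -0.9, 45, 0, 0, 0]]]'

```text
time_s: 21.02
tool_pos: [0.3947, -0.0331, 0.1284]
tcp_rot: [-179.9, 0.1, -177.3]
contact_force: [-0.8, 0.8, -1.7]
finger_gap: 0.244
finger_force: 40.0
```

Call:
step_arm --rows '[[[0, 0, -40, 0, 0, 0, 0], [0, 0, -95, 0, 0, 0, 0.02], [0, -1, -150, 0, 0, 0, 0.04], [0, -2, -205, 0, 0, 0, 0.058], [0, -2, -240, -10, 0, 0, 0.058], [0, -2, -249, -40, 0, 0, 0.058], [0, -2, -249, -85, 0, 0, 0.058], [0, -2, -249, -120, 0, 0, 0.058]]]'

```text
time_s: 22.02
tool_pos: [0.3913, -0.2809, 0.0048]
tcp_rot: [179.8, -0.1, -174.0]
contact_force: [-0.4, -0.2, -0.3]
finger_gap: 0.243
finger_force: 40.0
```

Call:
step_arm --rows '[[[0, 0, 0, -15, 0, 0, 0], [0, 0, 0, -24, 0, 0, 0], [0, 0, 0, -29, 0, 0, 0], [0, 0, 0, -31, 0, 0, 0], [0, 0, 0, -32, 0, 0, 0], [0, 0, 0, -32, 0, 0, 0]]]'

```text
time_s: 22.78
tool_pos: [0.3927, -0.2821, -0.0241]
tcp_rot: [-180.0, 0.0, -174.0]
contact_force: [0.6, 0.4, -1.1]
finger_gap: 0.245
finger_force: 40.0
```

Call:
step_arm --rows '[[[0.5, 0, 0, 0, 0, 0, 0], [0.5, 0, 0, 0, 0, 0, 0], [0.5, 0, 0, 0, 0, 0, 0], [0.5, 0, 0, 30, 0, 0, 0], [0.5, 0, 0, 80, 0, 0, 0], [0.5, 0, 0, 140, 0, 0, 0], [0.5, 0, 0, 200, 0, 0, 0], [0.5, 0, 0, 230, 0, 0, 0]]]'

```text
time_s: 23.78
tool_pos: [0.393, -0.2823, 0.2088]
tcp_rot: [-179.8, 0.1, -174.0]
contact_force: [-0.3, -0.6, -0.6]
finger_gap: 0.496
finger_force: 0.0
```

Call:
step_arm --rows '[[[0.5, -10, 50, 10, 0, 0, 0], [0.5, -20, 105, 20, 0, 0, 0], [0.5, -30, 160, 30, 0, 0, 0], [0.5, -40, 215, 30, 0, 0, 0], [0.5, -45, 270, 30, 0, 0, 0], [0.5, -50, 325, 30, 0, 0, 0], [0.5, -50, 380, 30, 0, 0, 0], [0.5, -50, 380, 30, 0, 0, 0]]]'

```text
time_s: 24.78
tool_pos: [0.3417, 0.1011, 0.2356]
tcp_rot: [180.0, 0.0, -173.6]
contact_force: [-0.5, -1.1, 0.2]
finger_gap: 0.501
finger_force: 0.0
```

```bash
python3 bar2.py; python3 - <<'E'
from h import *
z=np.load("top6.npz");p,d=z["p"],z["d"];W=world("top",d);g=p.astype(int)
s2=np.zeros(d.shape,bool);s2[180:265,322:350]=1
m=s2&(g.max(2)<120);P=W[m]*1000;print(m.sum(),cv2.minAreaRect(P[:,:2].astype(np.float32)),np.median(P[:,2]))
cv2.imwrite("pics/end.png",cv2.resize(p[90:275,120:380],None,fx=3,fy=3,interpolation=cv2.INTER_CUBIC))
E
```

```text
24.775 [0.34167623 0.10105001 0.23561226] [-0.48796654 -1.12119995  0.15356047]
top 188 28.003275 [ 0.88292074  0.46952206 -2.6657805  -1.3770638 ]
top 184 -33.131813 [ 0.8374154  -0.54656696 -2.3175666  -0.44135395]
side 200 27.99095 [ 0.8830217   0.46933213 -0.3166031   4.2890716 ]
side 159 -33.079777 [ 0.8379114 -0.5458062 -5.617321   7.0714827]
199 ((383.04876708984375, -229.50990295410156), (147.89918518066406, 387.648681640625), 65.17120361328125) 21.867425972484323
```

View pics/end.png

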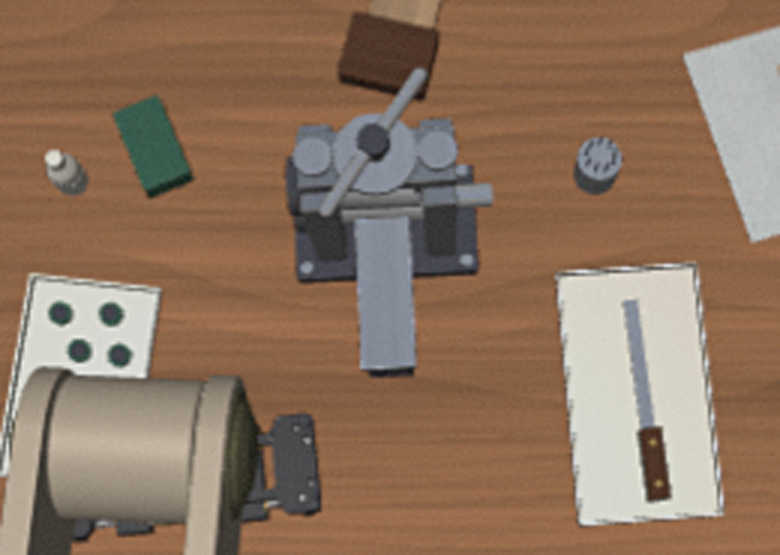

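The gauge lies flat in its tray (handle at (653,463)), the bar is unmoved at about -33°, and the bystanders are where they were. Handing in.

```bash
python3 -c "
from workcell import robot
print(robot.close_job())"
```

```text
the job is handed in; nothing more can be done
None
```

The job is handed in: I wound the T-handle about 241° clockwise (roughly 4.0 mm down), and the blade came out under a steady drag of about 11 N; the gauge is flat in its tray, the mill still at that setting, and nothing else on the bench looks moved.

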